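# Pull a diesel injector from a cylinder head for inspection

### The arm

A 7-joint arm with a two-finger parallel gripper is mounted at the origin on the work surface. World frame = base frame: x ahead of the robot, y to its left, z up, the work surface at z = 0. Lengths are in m, angles in rad, forces in N, time in s.
With the tool pointing down it reaches from about 0.4 to 0.85 m from the base axis. Payload 4.4 kg.
Tool frame: the origin (TCP) lies midway between the tips of the shut fingers; the grasp point (between the pads) lies 19 mm behind it; z points along the fingers, y is the line along which they close (so a half turn about z gives the same grasp; the last joint's range is limited). The gripper opens to 94 mm and grips with 3 to 60 N. Pads are 16 mm wide; open, the fingers measure 119 mm over their backs; the gripper's body (75 mm by 177 mm) begins 78 mm behind the grasp point.
Start: joints at [1.227, 0.628, 0.038, 1.517, -0.027, 0.996, -0.02], TCP at [0.178, -0.625, 0.205] pointing down, gripper open.
Joint ranges: [-3.06, 3.06], [-0.37, 2.12], [-1.25, 1.32], [0.18, 2.47], [-1.1, 4.24], [0.23, 1.98], [-2.94, 2.94]. Speed limits (rad/s): [2.57, 2.57, 3.14, 3.14, 3.14, 3.14, 3.14].

### API

Orientations are given as a unit quaternion [w, x, y, z].
In Python, from rig import bot, viewer gives the robot as it stands.
- The arm moves only by the tool play_rows, never from a script. Its argument "targets" is one flat list of numbers, 7 for each row, row after row: the gripper command: -1 is shut, 1 is fully open, values between are in proportion, then the shift along the world's x, y, z each as a share of 500 mm, from -1 to 1, then the turn, a rotation vector about the world's x, y, z each as a share of 45 degrees, from -1 to 1. A call has 1 to 12 rows; each row is the pose to reach, as a shift and turn from the pose commanded when the call began; what a row does not reach only later rows make up. A row lasts 1/12 s, in which the tool goes at most 41.7 mm and 7.16 degrees, less where a joint would pass 70% of its speed; a pose out of reach is approached as far as the arm can. A call with a number of a shift or a turn outside -1 to 1 is refused whole. A call with a gripper value outside its range is refused whole. The fingers move at their own pace and stop on an object; the grip force is fixed at half the most. Time passes only in rows, so rows that repeat a pose let the fingers close. It gives the time, the measured TCP pose, the force, the opening and the grip force at its end, in the units of the state.
- bot.sense(): the state, without advancing time (a new reading comes with each control period).
- viewer.camera(name): name is "side" or "top" or "wrist"; returns (picture, depth): 384x512x3 uint8, red, green, blue; 384x512 float32, m along the optical axis (not along the pixel's ray), 0 where there is no reading.
- viewer.calibration(name): a dict with "camera_matrix" (3x3 intrinsics, pixels), "rvec" (rotation vector, rad) and "tvec" (3), from world to camera coordinates, as OpenCV has them; the wrist camera has in their place "tool_from_camera" (4x4, takes a point from camera to tool coordinates, whose origin is the TCP and whose axes are the flange's). Camera axes: x right, y down, z forward; pixel columns grow to the right and rows downward; lengths in m; the calibration is good to about 2 mm. A picture is of the moment at which its call begins: read the wrist's pose just before it. calibration takes no time and is no camera call.
- bot.finish_job(): hands the job in; it is judged then, once.
The state is a dict: "clock": time; "q": joint angles; "dq": joint speeds; "joint_torque": joint torques, N m; "tool_pos": TCP position; "orientation": TCP orientation; "force": force on the tool from outside, world axes, zero at the start; "moment": the same for the moment, N m; "gripper_width": finger opening in m; "gripper_force": force on a finger pad.
Only numpy, scipy, OpenCV 4.12 (cv2) and the standard library are available. Lean on these libraries where they do the work, as an engineer would, in place of code of your own. Each camera call takes 0.05 s, during which the arm holds its last target. There are 200 camera calls.

### The job

The injector in the cylinder head on the bench has to come out for a look at its nozzle. First lift the loose hold-down clamp out of its pocket and lay it in the shallow tray (set it down, do not drop it); then draw the injector straight out of its slanting bore, turn it level and finish while still holding it still in the gripper, level, at least 10 cm above the head's top face and with nothing else touching it. Leave the other things on the bench alone.

Things in the scene. Friction and masses are not known exactly. Their poses are not given: they have to be found in the camera images.
- head: Aluminium cylinder head fixed to the bench, 170 (x) x 250 (y) x 90 mm high. Origin: centre of its underside on the bench, z up. Flat top face (90 mm up) over x 0 to 85 mm, with two open pockets 56 x 28 x 10 mm deep at x = 37, y = -45 and 45 mm. Its -x side slopes 45 deg, from (x -58, z 57) up to (x -22, z 93 mm), with two 19 mm bores square to the slope, at y = -45 (used) and 45 mm (empty bay).
- bore (a point): Centre of the used bore's mouth on the sloping face, at (-40, -45, 75) mm in the head's frame. The bore's axis leans 45 deg from upright: drawn out, the injector moves equally up and along the head's -x.
- injector: Steel injector, 0.28 to 0.46 kg, seated in the used bore with 1 mm play. Origin: underside of its collar, on its axis, at the bore mouth; own z from nozzle to rear, at the start up at 45 deg towards the head's -x; own y parallel to the head's y. Along z: shank 17 mm thick and tip from -65 to 0, collar 34 mm wide 0 to 8, square body 24 x 24 mm 8 to 61, round end 20 mm wide to 85 mm.
- flats (a point): Middle of the injector's square body, on its axis, 34 mm from its origin along its z: the place to grip it, across the two flats that face its own +y and -y (24 mm apart). Centre of mass about 10 mm nearer the nozzle.
- nozzle_tip (a point): Tip of the nozzle, on the axis, 65 mm from the injector's origin along its -z.
- clamp: Dark steel clamp, 0.2 to 0.33 kg, loose, its foot in the pocket behind the injector. Origin: centre of the foot's underside, 80 mm above the bench; axes as the head's at the start. Foot 54 (x) x 26 (y) x 26.5 mm high, the upper 16.5 mm proud of the top face; a 22 mm wide nose reaches to x = -77 mm over the collar, at heights 14.5 to 26.5 mm; round boss 23 mm wide to 38 mm.
- clamp_grip (a point): On the clamp near its centre of mass, at (-11, 0, 18) mm in its frame. Grip across its 26 mm width (along its y) and lift straight up.
- tray: Shallow open grey plastic tray fixed on the bench, 180 (x) x 140 (y) x 24 mm high, walls and floor 4 mm thick. Origin: centre of its underside on the bench; z up. Left or right of the head.
- tin: Bystander: closed tin with paper label, 84 mm wide, 100 mm high, on the side of the head opposite the tray. Origin: centre of its underside.
- jar: Bystander: closed amber glass jar, 60 mm wide, 80 mm high, beyond and to the left of the head. Origin: centre of its underside.
- valve: Bystander: steel engine valve standing on its head, 38 mm wide at the foot, 105 mm high, beyond and to the right of the head. Origin: centre of its underside.
- driver: Bystander: screwdriver with a red handle lying on the bench beyond the head. Origin: on the bench, within its length.
Not all that is in view belongs to the job. Leave any pink look-alike of the injector alone.

How it is judged:
On the way, in this order (a step that is already met when the one before it is completed fails the run):
1. the clamp lies released and at rest in the tray (x of clamp in the frame of tray between -0.075 and 0.075 m and y of clamp in the frame of tray between -0.055 and 0.055 m and z of clamp in the frame of tray below 0.03 m and contact force between clamp and the fingers below 0.1 N and contact force between clamp and tray above 0.5 N and linear speed of clamp below 0.03 m/s), for 0.3 s.
2. the gripper has drawn the injector clear of its bore (seat more than 67 mm from the bore mouth) (distance between injector and bore above 0.067 m and contact force between injector and the fingers above 1 N), for 0.1 s.
At the end, for the whole second after the job is handed in: The clamp rests released in the tray; the injector is held in the gripper, touching nothing else, level within 12 degrees, at rest, its origin at least 180 mm (nozzle tip and body at least 170 mm) above the bench (all of step 1 and contact force between injector and the fingers above 1 N and angle between injector's own z axis and vertical between 1.36 and 1.78 rad and height (world z) of injector above 0.18 m and height (world z) of each of nozzle_tip, flats above 0.17 m and linear speed of injector below 0.03 m/s and angular speed of injector below 0.2 rad/s and contact force between injector and head below 0.1 N and contact force between injector and clamp below 0.1 N and contact force between injector and tray below 0.1 N and contact force between injector and tin below 0.1 N and contact force between injector and jar below 0.1 N and contact force between injector and valve below 0.1 N and contact force between injector and driver below 0.1 N); the arm keeps its last pose, push and grip.
It fails at once if a bystander is moved more than 20 mm (distance of any of tin, jar, valve, driver from where it was at the start of the episode above 0.02 m).
It fails at once if the clamp is dropped (falls free faster than 0.7 m/s) (linear speed of clamp above 0.7 m/s and contact force between clamp and the fingers below 0.1 N).
It also fails if it takes over 54 s, if anything falls off the work surface, if the arm or the gripper's body presses on something with over 40 N, if the wrist force passes 120 N, or if a joint passes its speed limit or range.

## Working session

There is one attempt and no reset: what is moved stays moved. The work goes in short steps, Python scripts to look and compute and a tool call to move; the robot and the scene stay as the last step left them, time stands still between calls to the robot, and variables do not carry over. Pictures are saved under pics/ and viewed, at most 10 in all, crops included, and the job is handed in when it is done.

Besides the shell and the picture viewer there is one more tool, called by a JSON object that holds its "fn" and its "kwargs", one argument or row to a line. play_rows: Moves the arm, as the interface text tells. Its arguments: {"type":"object","properties":{"targets":{"type":"array","items":{"type":"number","minimum":-1,"maximum":1}}},"required":["targets"]}

```bash
mkdir -p pics
cat > h.py <<'E'
import numpy as np,cv2
from rig import bot,viewer
from scipy.spatial.transform import Rotation as R
def cloud(name,save=None):
    s=bot.sense(); p,d=viewer.camera(name); c=viewer.calibration(name)
    K=np.array(c["camera_matrix"]); v,u=np.mgrid[:384,:512]
    P=np.stack([(u-K[0,2])/K[0,0]*d,(v-K[1,2])/K[1,1]*d,d],-1)
    if name=="wrist":
        T=np.array(c["tool_from_camera"]); P=P@T[:3,:3].T+T[:3,3]
        q=s["orientation"]; P=P@R.from_quat([q[1],q[2],q[3],q[0]]).as_matrix().T+s["tool_pos"]
    else:
        M=cv2.Rodrigues(np.array(c["rvec"],float))[0]; P=(P-np.array(c["tvec"]).ravel())@M
    P[d==0]=np.nan
    if save: cv2.imwrite(save,p[:,:,::-1])
    np.savez(f"/tmp/{name}.npz",p=p,d=d,P=P)
    return p,d,P
E
python3 - <<'E'
from h import *
a=cloud("top","pics/top.png")[0]; b=cloud("side","pics/side.png")[0]
cv2.imwrite("pics/both.png",np.hstack([cv2.resize(x,(400,300)) for x in (a,b)])[:,:,::-1])
s=bot.sense(); print(s)
for n in("top","side"):
    c=viewer.calibration(n);M=cv2.Rodrigues(np.array(c["rvec"],float))[0];print(n,-M.T@np.array(c["tvec"]).ravel(),M[2])
E
```

```text
{'clock': 0.1, 'q': array([ 1.22719631,  0.62925279,  0.03846955,  1.51823003, -0.02700172,
        0.99630335, -0.01996113]), 'dq': array([ 0.00236867, -0.00195035, -0.00023534, -0.00284333, -0.00048998,
       -0.00061348,  0.00038908]), 'joint_torque': array([ 1.86214696e-03, -5.50791693e+01,  1.14743683e+00, -1.87117052e+01,
       -5.20394684e-02,  1.92566524e-02,  2.26738530e-05]), 'tool_pos': array([ 0.17811261, -0.6245142 ,  0.20465923]), 'orientation': array([-8.27236709e-04,  9.90367249e-01,  1.38463033e-01, -1.30311028e-04]), 'force': array([-0.32240703, -0.55445809,  0.38424074]), 'moment': array([-0.03313566,  0.05336229,  0.04198909]), 'gripper_force': 0.0, 'gripper_width': 0.09389200398983272}
top [ 0.28388414 -0.00866016  1.09822445] [ 0.23402831 -0.00809885 -0.97219605]
side [0.32246576 0.80446635 0.85852634] [ 0.16465582 -0.71833929 -0.67592686]
```

View pics/top.png

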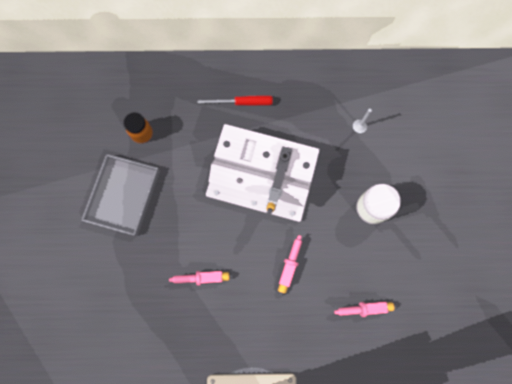

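View pics/side.png

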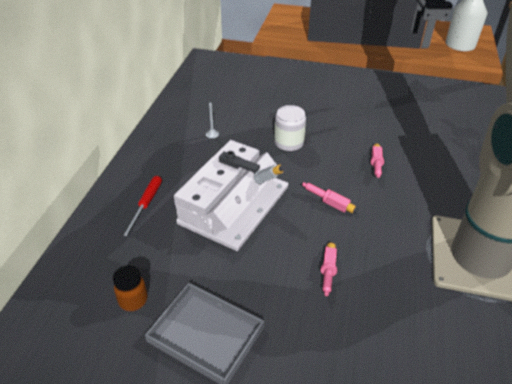

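The top view shows the head at about (265,172), the tray at (120,195), the dark clamp at (285,160) and the seated grey injector with its orange rear at (272,205). The pink items at (200,278), (290,265) and (362,310) lie on the bench, so they are look-alikes. The real one is the one in the bore.

Run:
```python
from h import *
t=np.load("/tmp/top.npz");s=np.load("/tmp/side.npz")
print("bench z",np.nanmedian(t["P"][300:340,100:150,2]),np.nanmedian(s["P"][300:340,60:100,2]))
def rect(Q): 
    r=cv2.minAreaRect((Q[:,:2]*1000).astype(np.float32)); return np.round(r[0],1),np.round(r[1],1),round(r[2],1)
for n,T,hb,tb in(("top",t,(115,225,195,325),(145,245,70,170)),("side",s,(135,250,165,295),(275,384,135,275))):
    g=lambda b:T["P"][b[0]:b[1],b[2]:b[3]].reshape(-1,3)
    H=g(hb)
    for lo,hi in((.02,.093),(.084,.095),(.1,.113),(.108,.125),(.123,.16)):
        Q=H[(H[:,2]>lo)&(H[:,2]<hi)]
        print(n,lo,hi,len(Q),rect(Q),np.round(Q.mean(0)*1000,1))
    Q=g(tb);Q=Q[(Q[:,2]>.015)&(Q[:,2]<.03)];print(n,"tray",len(Q),rect(Q))
for n in("top","wrist"):
    pass
img=t["p"][115:225,195:335];cv2.imwrite("pics/crop.png",cv2.resize(img,None,fx=5,fy=5,interpolation=2)[:,:,::-1])
```

```text
bench z 0.0020280238077429224 -0.0016755777836433014
top 0.02 0.093 4741 (array([577.1, -32.9]), array([244.2, 171.7]), 73.4) [583.6 -28.6  81.8]
top 0.084 0.095 3465 (array([596.3, -36.6]), array([240.4, 132.7]), 73.4) [604.9 -38.5  90.8]
top 0.1 0.113 404 (array([543.9, -96. ]), array([ 77.8, 158.5]), 74.3) [564.3 -74.6 108. ]
top 0.108 0.125 356 (array([546. , -69.3]), array([ 25.6, 164.8]), 74.0) [556.2 -71.9 113.8]
top 0.123 0.16 108 (array([525.4, -64.9]), array([ 23.1, 134.5]), 70.6) [478.5 -49.6 129.6]
top tray 606 (array([535.4, 327. ]), array([142.8, 180.1]), 73.7)
side 0.02 0.093 5067 (array([558.8, -98.8]), array([391.5, 167.2]), 73.2) [593.3  -6.3  74.8]
side 0.084 0.095 2361 (array([579.7, -29.5]), array([245.4, 167.2]), 73.2) [609.8 -23.4  87.6]
side 0.1 0.113 355 (array([547.8, -67.3]), array([ 29.6, 160.3]), 73.9) [557.2 -65.9 104.6]
side 0.108 0.125 167 (array([537. , -61.8]), array([ 24.8, 152.2]), 73.8) [527.5 -56.5 115.7]
side 0.123 0.16 54 (array([471.9, -43.9]), array([21.4, 20.2]), 28.9) [471.3 -41.8 128.5]
side tray 1063 (array([566.7, 320.4]), array([142.1, 247.3]), 73.4)
```

View pics/crop.png

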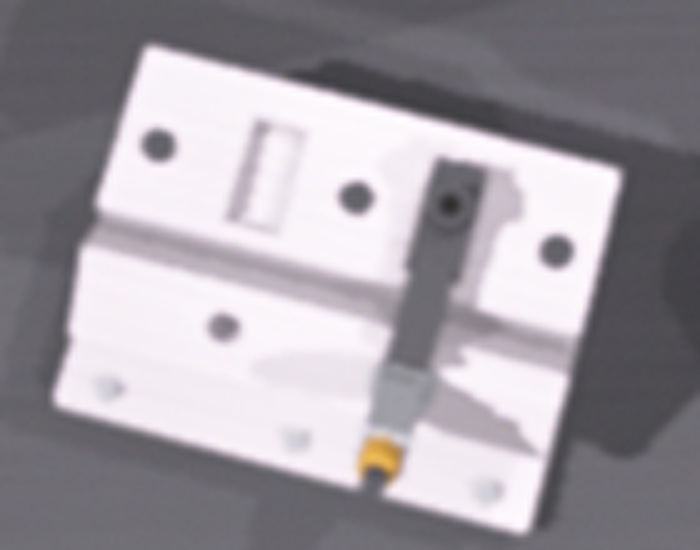

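The yaw of the head, clamp and tray is about -16.4°. The head centre is about (577,-33), the clamp grip about (589,-83), and the tray about (535,327) mm. The sizes agree with the description. Moving above the clamp.

{"fn": "play_rows", "kwargs": {
  "targets": [1,0.76,1,0.05,0,0,-0.718,1,0.76,1,0.05,0,0,-0.718,1,0.76,1,0.05,0,0,-0.718,1,0.76,1,0.05,0,0,-0.718,1,0.76,1,0.05,0,0,-0.718,1,0.76,1,0.05,0,0,-0.718,1,0.76,1,0.05,0,0,-0.718,1,0.76,1,0.05,0,0,-0.718,1,0.76,1,0.05,0,0,-0.718,1,0.76,1,0.05,0,0,-0.718,1,0.76,1,0.05,0,0,-0.718,1,0.76,1,0.05,0,0,-0.718]
}}

```text
clock: 1.1
tool_pos: [0.4812, -0.2253, 0.2253]
orientation: [-0.0, 0.99, -0.143, -0.0]
force: [0.6, -0.8, 0.2]
gripper_width: 0.094
gripper_force: 0.0
```

{"fn": "play_rows", "kwargs": {
  "targets": [1,0.19,0.284,0,0,0,0,1,0.19,0.284,0,0,0,0,1,0.19,0.284,0,0,0,0,1,0.19,0.284,0,0,0,0,1,0.19,0.284,0,0,0,0,1,0.19,0.284,0,0,0,0,1,0.19,0.284,0,0,0,0,1,0.19,0.284,0,0,0,0]
}}

```text
clock: 1.77
tool_pos: [0.5745, -0.0874, 0.2252]
orientation: [0.001, 0.99, -0.144, -0.001]
force: [0.4, -0.9, 0.3]
gripper_width: 0.0941
gripper_force: 0.0
```

Run:
```python
from h import *
p,d,P=cloud("wrist","pics/w1.png"); s=bot.sense();print(s["tool_pos"],s["q"])
Rz=R.from_euler('z',-16.4,degrees=True).as_matrix()
L=(P-[.577,-.033,0])@Rz
z=L[...,2]
def st(m,n): 
    Q=L[m];print(n,len(Q),np.round(np.nanpercentile(Q,[2,50,98],axis=0)*1000,1).tolist())
dark=p.max(-1)<110
near=(np.abs(L[...,0])<.12)&(np.abs(L[...,1])<.14)
st(near&~dark&(L[...,0]>.005)&(z>.085)&(z<.095),"face")
c=near&(z>.1)&(z<.11)&(L[...,0]>-.03)
st(c,"clamp");st(c&(L[...,0]>.015),"foot");st(c&(L[...,0]<.0),"nose")
st(near&(z>.112)&(z<.125)&(L[...,0]>.0),"boss")
```

```text
[ 0.57453066 -0.08752088  0.22532886] [ 1.74777672e-04  5.10796923e-01  1.56770808e-01  1.69406369e+00
 -9.30020068e-02  9.44728796e-01 -1.66825853e+00]
face 13418 [[6.7, -115.0, 87.3], [51.8, 2.1, 88.9], [84.0, 117.2, 90.4]]
clamp 1674 [[-28.1, -56.6, 103.7], [14.1, -44.0, 105.4], [63.3, -31.6, 106.9]]
foot 819 [[15.9, -56.6, 103.6], [49.2, -44.5, 105.3], [64.2, -31.3, 107.1]]
nose 553 [[-29.3, -54.4, 104.0], [-14.5, -43.8, 105.5], [-0.3, -33.3, 106.9]]
boss 412 [[27.7, -53.5, 115.1], [37.8, -43.7, 117.1], [47.7, -33.8, 118.6]]
```

View pics/w1.png

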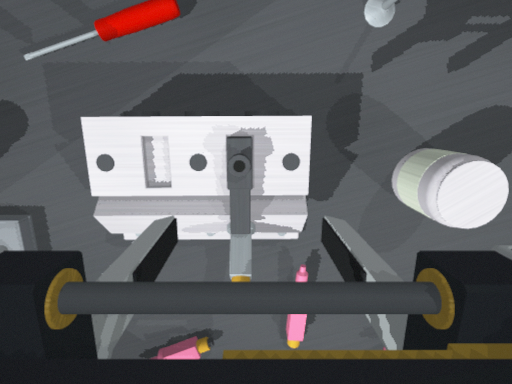

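The wrist view shows the clamp at (238,165), and its local position agrees with the estimate to about 1 mm. The seated injector is at (240,265). Descending with the tips 4 mm above the top face, then closing.

{"fn": "play_rows", "kwargs": {
  "targets": [1,0.031,0.01,-0.08,0,0,0,1,0.031,0.01,-0.14,0,0,0,1,0.031,0.01,-0.19,0,0,0,1,0.031,0.01,-0.23,0,0,0,1,0.031,0.01,-0.25,0,0,0,1,0.031,0.01,-0.262,0,0,0,1,0.031,0.01,-0.262,0,0,0,1,0.031,0.01,-0.262,0,0,0]
}}

```text
clock: 2.48
tool_pos: [0.5916, -0.0811, 0.0953]
orientation: [0.0, 0.99, -0.143, 0.001]
force: [0.1, 0.1, -0.0]
gripper_width: 0.0942
gripper_force: 0.0
```

{"fn": "play_rows", "kwargs": {
  "targets": [-1,0,0,0,0,0,0,-1,0,0,0,0,0,0,-1,0,0,0,0,0,0,-1,0,0,0,0,0,0,-1,0,0,0,0,0,0,-1,0,0,0,0,0,0,-1,0,0,0,0,0,0,-1,0,0,0,0,0,0,-1,0,0,0,0,0,0,-1,0,0,0,0,0,0]
}}

```text
clock: 3.32
tool_pos: [0.591, -0.0803, 0.0943]
orientation: [0.0, 0.99, -0.143, -0.0]
force: [0.0, 0.2, 0.9]
gripper_width: 0.0309
gripper_force: 0.0
```

{"fn": "play_rows", "kwargs": {
  "targets": [-1,0,0,0,0,0,0,-1,0,0,0,0,0,0,-1,0,0,0,0,0,0,-1,0,0,0,0,0,0,-1,0,0,0,0,0,0]
}}

```text
clock: 3.73
tool_pos: [0.591, -0.0808, 0.0943]
orientation: [0.0, 0.99, -0.143, -0.0]
force: [-0.4, -1.9, 0.4]
gripper_width: 0.0261
gripper_force: 30.0
```

{"fn": "play_rows", "kwargs": {
  "targets": [-1,0,0,0.02,0,0,0,-1,0,0,0.05,0,0,0,-1,0,0,0.09,0,0,0,-1,0,0,0.14,0,0,0,-1,0,0,0.19,0,0,0,-1,0,0,0.22,0,0,0,-1,0,0,0.22,0,0,0,-1,0,0,0.22,0,0,0]
}}

```text
clock: 4.4
tool_pos: [0.5913, -0.0797, 0.2051]
orientation: [-0.0, 0.99, -0.142, 0.001]
force: [0.2, -0.0, -2.5]
gripper_width: 0.0257
gripper_force: 30.0
```

{"fn": "play_rows", "kwargs": {
  "targets": [-1,-0.005,0.03,0,0,0,0,-1,-0.01,0.09,0,0,0,0,-1,-0.02,0.16,0,0,0,0,-1,-0.03,0.24,0,0,0,0,-1,-0.035,0.31,0,0,0,0,-1,-0.045,0.39,0,0,0,0,-1,-0.055,0.47,0,0,0,0,-1,-0.065,0.55,0,0,0,0,-1,-0.075,0.63,0,0,0,0,-1,-0.085,0.71,0,0,0,0,-1,-0.09,0.77,0,0,0,0,-1,-0.094,0.81,0,0,0,0]
}}

```text
clock: 5.4
tool_pos: [0.5409, 0.3296, 0.2021]
orientation: [-0.0, 0.99, -0.14, -0.002]
force: [0.2, 0.0, -1.5]
gripper_width: 0.0258
gripper_force: 30.0
```

{"fn": "play_rows", "kwargs": {
  "targets": [-1,0,0,0,0,0,0,-1,0,0,0,0,0,0,-1,0,0,0,0,0,0]
}}

```text
clock: 5.65
tool_pos: [0.5435, 0.323, 0.2029]
orientation: [0.001, 0.99, -0.143, -0.001]
force: [0.3, -0.6, -1.0]
gripper_width: 0.0257
gripper_force: 30.0
```

Run:
```python
from h import *
a=cloud("top")[0]; b=cloud("side")[0]; c=cloud("wrist")
print(bot.sense()["tool_pos"],bot.sense()["force"])
L=(c[2]-[.5354,.327,0])@R.from_euler('z',-16.4,degrees=True).as_matrix()
m=(L[...,2]>.018)&(L[...,2]<.028)&(np.abs(L[...,:2])<.12).all(-1)
print("tray rim",np.round(np.nanpercentile(L[m],[1,50,99],axis=0)*1000,1))
cv2.imwrite("pics/t2.png",np.hstack([cv2.resize(x,(400,300)) for x in (b,c[0])])[:,:,::-1])
```

```text
[0.54443033 0.32267123 0.20398582] [ 0.71631006  0.07847043 -1.43082609]
tray rim [[-81.7 -70.6  18.3]
 [ 40.7  -4.1  22.6]
 [ 90.   69.   24.5]]
```

View pics/t2.png

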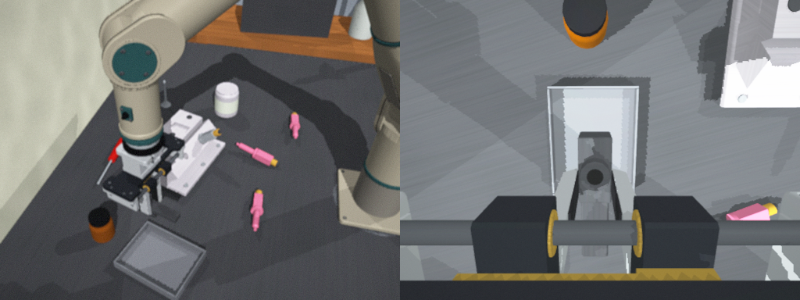

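The clamp is held square over the tray: in the wrist view the tray is at about (592,170) and the clamp sits inside its walls. Lowering.

{"fn": "play_rows", "kwargs": {
  "targets": [-1,0,0,-0.04,0,0,0,-1,0,0,-0.1,0,0,0,-1,0,0,-0.16,0,0,0,-1,0,0,-0.22,0,0,0,-1,0,0,-0.27,0,0,0,-1,0,0,-0.31,0,0,0,-1,0,0,-0.335,0,0,0,-1,0,0,-0.35,0,0,0,-1,0,0,-0.36,0,0,0,-1,0,0,-0.365,0,0,0,-1,0,0,-0.368,0,0,0,-1,0,0,-0.368,0,0,0]
}}

```text
clock: 6.8
tool_pos: [0.5447, 0.325, 0.0211]
orientation: [-0.0, 0.99, -0.143, 0.001]
force: [-0.3, 0.2, -2.0]
gripper_width: 0.0256
gripper_force: 30.0
```

{"fn": "play_rows", "kwargs": {
  "targets": [-1,0,0,-0.001,0,0,0,-1,0,0,-0.002,0,0,0,-1,0,0,-0.003,0,0,0,-1,0,0,-0.003,0,0,0]
}}

```text
clock: 7.13
tool_pos: [0.5442, 0.3248, 0.0191]
orientation: [-0.0, 0.99, -0.143, 0.0]
force: [0.3, 0.3, -2.3]
gripper_width: 0.0257
gripper_force: 30.0
```

{"fn": "play_rows", "kwargs": {
  "targets": [-1,0,0,-0.001,0,0,0,-1,0,0,-0.002,0,0,0,-1,0,0,-0.003,0,0,0,-1,0,0,-0.004,0,0,0,-1,0,0,-0.004,0,0,0]
}}

```text
clock: 7.55
tool_pos: [0.5442, 0.3248, 0.0183]
orientation: [-0.0, 0.99, -0.143, 0.0]
force: [-1.8, -1.7, 8.8]
gripper_width: 0.0258
gripper_force: 30.0
```

{"fn": "play_rows", "kwargs": {
  "targets": [0.2,0,0,0,0,0,0,0.2,0,0,0,0,0,0,0.2,0,0,0,0,0,0,0.2,0,0,0,0,0,0,0.2,0,0,0,0,0,0,0.2,0,0,0,0,0,0,0.2,0,0,0,0,0,0,0.2,0,0,0,0,0,0]
}}

```text
clock: 8.22
tool_pos: [0.5441, 0.3247, 0.0168]
orientation: [0.0, 0.99, -0.143, -0.0]
force: [0.6, -0.5, -0.7]
gripper_width: 0.0564
gripper_force: 0.0
```

{"fn": "play_rows", "kwargs": {
  "targets": [0.2,0,0,0.04,0,0,0,0.2,0,0,0.1,0,0,0,0.2,0,0,0.18,0,0,0,0.2,0,0,0.25,0,0,0,0.2,0,0,0.32,0,0,0,0.2,0,0,0.39,0,0,0,0.2,0,0,0.43,0,0,0,0.2,0,0,0.43,0,0,0,0.2,0,0,0.43,0,0,0]
}}

```text
clock: 8.97
tool_pos: [0.5445, 0.325, 0.233]
orientation: [-0.001, 0.99, -0.143, 0.001]
force: [-0.3, -0.1, -1.0]
gripper_width: 0.0561
gripper_force: 0.0
```

{"fn": "play_rows", "kwargs": {
  "targets": [0.6,-0.02,-0.06,0.03,0,0,0,0.6,-0.04,-0.14,0.03,0,0,0,0.6,-0.06,-0.22,0.03,0,0,0,0.6,-0.08,-0.3,0.03,0,0,0,0.6,-0.1,-0.38,0.03,0,0,0,0.6,-0.12,-0.46,0.03,0,0,0,0.6,-0.15,-0.53,0.03,0,0,0,0.6,-0.18,-0.6,0.03,0,0,0,0.6,-0.2,-0.67,0.03,0,0,0,0.6,-0.21,-0.73,0.03,0,0,0,0.6,-0.21,-0.73,0.03,0,0,0,0.6,-0.21,-0.73,0.03,0,0,0]
}}

```text
clock: 9.97
tool_pos: [0.4376, -0.0418, 0.2457]
orientation: [0.0, 0.989, -0.145, -0.001]
force: [0.0, 0.6, -0.1]
gripper_width: 0.0751
gripper_force: 0.0
```

Run:
```python
from h import *
p,d,P=cloud("wrist","pics/w3.png"); a=cloud("top"); s=bot.sense();print(s["tool_pos"],s["orientation"],s["q"])
Rz=R.from_euler('z',-16.4,degrees=True).as_matrix()
L=(P-[.5775,-.033,0])@Rz
x,y,z=L[...,0],L[...,1],L[...,2]
m=(x>-.12)&(x<-.02)&(np.abs(y+.044)<.03)&(z>x*1+.115+.012)&(z<.16)
Q=L[m]; ax=np.array([-1,0,1])/2**.5; perp=np.array([1,0,1])/2**.5
r=Q-[-.04,-.044,.075]; t=r@ax; w=r@perp
for lo,hi in((0,8),(10,30),(30,58),(64,84)):
    k=(t*1000>lo)&(t*1000<hi); 
    if k.sum(): print(lo,hi,k.sum(),"y",np.round(np.percentile(r[k,1],[3,50,97])*1000,1),"perp max",np.round(np.percentile(w[k],[50,97])*1000,1))
print("t max",np.percentile(t,99)*1000)
Lt=(a[2]-[.5354,.327,0])@Rz
k=(np.abs(Lt[...,0])<.08)&(np.abs(Lt[...,1])<.06)&(Lt[...,2]>.02)&(Lt[...,2]<.08)
print("clamp in tray",k.sum(),np.round(np.percentile(Lt[k],[2,50,98],axis=0)*1000,1))
cv2.imwrite("pics/t3.png",np.hstack([cv2.resize(v,(400,300)) for v in (a[0],p)])[:,:,::-1])
```

```text
[ 0.43860873 -0.03935727  0.24588883] [-9.61075562e-05  9.89846752e-01 -1.42134816e-01 -1.04498216e-03] [-0.15194145  0.28264905  0.22835648  2.01877557 -0.08452894  0.85098236
 -1.73245241]
10 30 299 y [-11.3  -0.6  11.1] perp max [8.8 9.9]
30 58 479 y [-11.9  -0.6  10.8] perp max [7.6 8.8]
64 84 340 y [-9.7 -0.6  8.6] perp max [1.  4.7]
t max 85.22075516811684
clamp in tray 448 [[-56.  -13.2  22.5]
 [ -2.4  -2.7  32.4]
 [ 44.5  10.9  45.9]]
```

View pics/t3.png

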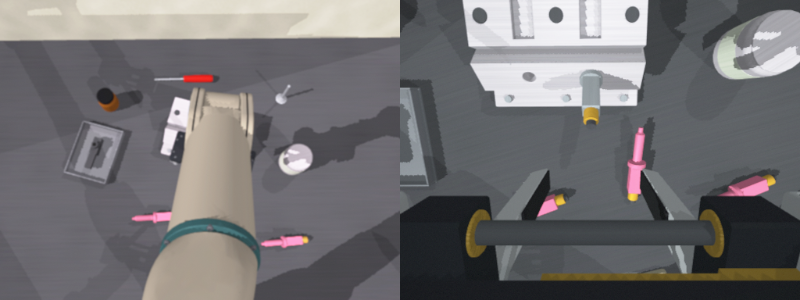

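The clamp lies in the tray (top view, 96,152) and the injector sits alone in its bore (wrist view, 590,95). I'll approach it with the tool tilted 25°, so that levelling stays inside joint 6's range.

{"fn": "play_rows", "kwargs": {
  "targets": [1,0.06,-0.02,0,0.04,0.133,0,1,0.12,-0.03,0,0.08,0.267,0,1,0.16,-0.045,0,0.12,0.4,0,1,0.192,-0.055,-0.03,0.157,0.533,0,1,0.192,-0.055,-0.09,0.157,0.533,0,1,0.192,-0.055,-0.13,0.157,0.533,0,1,0.192,-0.055,-0.149,0.157,0.533,0,1,0.192,-0.055,-0.149,0.157,0.533,0,1,0.192,-0.055,-0.149,0.157,0.533,0]
}}

```text
clock: 10.82
tool_pos: [0.535, -0.0666, 0.1727]
orientation: [-0.031, 0.966, -0.138, -0.215]
force: [0.3, -0.3, 0.9]
gripper_width: 0.094
gripper_force: 0.0
```

Run:
```python
from h import *
s=bot.sense();q=s["orientation"];M=R.from_quat([q[1],q[2],q[3],q[0]]).as_matrix()
print(s["tool_pos"],s["q"],"tz",M[:,2],"ty",M[:,1],s["force"])
d=np.array([.5016,-.0572,.098])+.019*M[:,2]-s["tool_pos"];print("to go /0.5:",d/.5)
```

```text
[ 0.53497289 -0.06663184  0.17270127] [ 0.01209536  0.77540356  0.20027503  1.44090581 -0.18469865  1.37933905
 -1.59197606] tz [-0.40601957  0.11920674 -0.90605621] ty [-2.80650928e-01 -9.59809769e-01 -5.14346795e-04] [ 0.32801333 -0.2658026   0.88903218]
to go /0.5: [-0.08217453  0.02339353 -0.18383268]
```

{"fn": "play_rows", "kwargs": {
  "targets": [1,-0.02,0.006,-0.045,0,0,0,1,-0.042,0.012,-0.095,0,0,0,1,-0.062,0.018,-0.14,0,0,0,1,-0.076,0.022,-0.17,0,0,0,1,-0.082,0.023,-0.184,0,0,0,1,-0.082,0.023,-0.184,0,0,0,1,-0.082,0.023,-0.184,0,0,0,1,-0.082,0.023,-0.184,0,0,0]
}}

```text
clock: 11.48
tool_pos: [0.4959, -0.0566, 0.0819]
orientation: [-0.031, 0.967, -0.139, -0.212]
force: [-0.3, 0.3, -0.6]
gripper_width: 0.0936
gripper_force: 0.0
```

{"fn": "play_rows", "kwargs": {
  "targets": [-1,0,0,0,0,0,0,-1,0,0,0,0,0,0,-1,0,0,0,0,0,0,-1,0,0,0,0,0,0,-1,0,0,0,0,0,0,-1,0,0,0,0,0,0,-1,0,0,0,0,0,0,-1,0,0,0,0,0,0,-1,0,0,0,0,0,0,-1,0,0,0,0,0,0,-1,0,0,0,0,0,0,-1,0,0,0,0,0,0]
}}

```text
clock: 12.48
tool_pos: [0.4945, -0.0547, 0.0806]
orientation: [-0.032, 0.966, -0.139, -0.214]
force: [0.8, 4.0, 1.6]
gripper_width: 0.0237
gripper_force: 29.9
```

{"fn": "play_rows", "kwargs": {
  "targets": [-1,0,0,0,0,0,0,-1,0,0,0,0,0,0,-1,0,0,0,0,0,0,-1,0,0,0,0,0,0]
}}

```text
clock: 12.82
tool_pos: [0.4945, -0.0547, 0.0805]
orientation: [-0.032, 0.966, -0.139, -0.214]
force: [1.1, 4.5, 1.9]
gripper_width: 0.0237
gripper_force: 29.9
```

{"fn": "play_rows", "kwargs": {
  "targets": [-1,0,0.001,0,0,0,0,-1,-0.0034,0.002,0.0035,0,0,0,-1,-0.0081,0.0034,0.0085,0,0,0,-1,-0.0136,0.005,0.0141,0,0,0,-1,-0.019,0.0066,0.0198,0,0,0,-1,-0.0244,0.0082,0.0255,0,0,0,-1,-0.0271,0.009,0.0283,0,0,0,-1,-0.0271,0.009,0.0283,0,0,0]
}}

```text
clock: 13.48
tool_pos: [0.4805, -0.0517, 0.0945]
orientation: [-0.031, 0.966, -0.139, -0.214]
force: [1.4, 3.1, -5.2]
gripper_width: 0.0239
gripper_force: 30.0
```

{"fn": "play_rows", "kwargs": {
  "targets": [-1,-0.0068,0.003,0.0071,0,0,0,-1,-0.0163,0.0058,0.017,0,0,0,-1,-0.0271,0.009,0.0283,0,0,0,-1,-0.038,0.0121,0.0396,0,0,0,-1,-0.0488,0.0153,0.0509,0,0,0,-1,-0.0597,0.0185,0.0622,0,0,0,-1,-0.0705,0.0217,0.0735,0,0,0,-1,-0.0814,0.0249,0.0848,0,0,0,-1,-0.0922,0.0281,0.0962,0,0,0,-1,-0.1017,0.0308,0.106,0,0,0,-1,-0.1017,0.0308,0.106,0,0,0,-1,-0.1017,0.0308,0.106,0,0,0]
}}

```text
clock: 14.48
tool_pos: [0.4298, -0.0364, 0.1478]
orientation: [-0.031, 0.966, -0.139, -0.214]
force: [1.2, 0.6, -3.5]
gripper_width: 0.0234
gripper_force: 29.9
```

Run:
```python
from h import *
b=cloud("side")[0]; p=cloud("wrist")[0]
print(bot.sense()["tool_pos"],bot.sense()["q"])
cv2.imwrite("pics/t4.png",np.hstack([cv2.resize(v,(400,300)) for v in (b,p)])[:,:,::-1])
```

```text
[ 0.42990683 -0.03653392  0.14736914] [-0.03019355  0.66342938  0.19182792  1.78882117 -0.19372282  1.1424657
 -1.58899998]
```

View pics/t4.png

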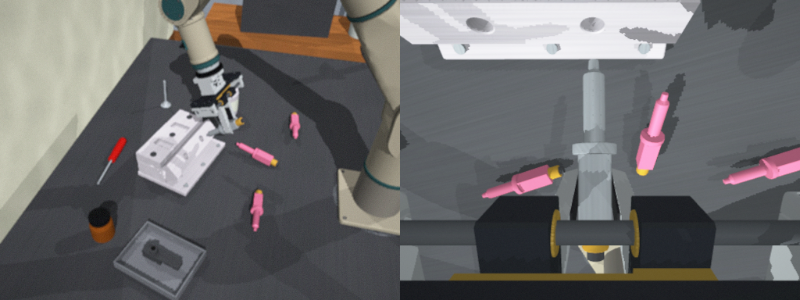

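The injector is held at (592,190) in the wrist view and its nozzle is out of the bore. The clamp is at rest in the tray. Lifting and levelling.

{"fn": "play_rows", "kwargs": {
  "targets": [-1,0,0,0.04,0,0,0,-1,0,0,0.1,0,0,0,-1,0,0,0.16,0,0,0,-1,0,0,0.22,0,0,0,-1,0.02,0,0.27,0,0,0,-1,0.04,0,0.3,0,0,0,-1,0.06,0,0.32,0,0,0,-1,0.06,0,0.32,0,0,0]
}}

```text
clock: 15.25
tool_pos: [0.4624, -0.0366, 0.3085]
orientation: [-0.031, 0.967, -0.139, -0.212]
force: [-0.2, -0.2, -3.6]
gripper_width: 0.0239
gripper_force: 29.9
```

{"fn": "play_rows", "kwargs": {
  "targets": [-1,0,0,0,-0.028,-0.096,0,-1,0,0,0,-0.056,-0.192,0,-1,0,0,0,-0.085,-0.288,0,-1,0,0,0,-0.113,-0.384,0,-1,0,0,0,-0.141,-0.48,0,-1,0,0,0,-0.169,-0.576,0,-1,0,0,0,-0.197,-0.671,0,-1,0,0,0,-0.226,-0.767,0,-1,0,0,0,-0.254,-0.863,0,-1,0,0,0,-0.282,-0.959,0,-1,0,0,0,-0.282,-0.959,0,-1,0,0,0,-0.282,-0.959,0]
}}

```text
clock: 16.25
tool_pos: [0.4571, -0.0362, 0.3061]
orientation: [0.025, 0.975, -0.14, 0.169]
force: [0.5, 0.0, -3.8]
gripper_width: 0.0234
gripper_force: 29.9
```

Run:
```python
from h import *
b=cloud("side"); p=cloud("wrist"); a=cloud("top")
s=bot.sense();q=s["orientation"];M=R.from_quat([q[1],q[2],q[3],q[0]]).as_matrix()
print(s["tool_pos"],s["q"],"tz",M[:,2],s["force"],s["gripper_force"])
g=s["tool_pos"]-.019*M[:,2]; 
hx=np.array([.959,-.282,0]);hy=np.array([.282,.959,0])
P=p[2].reshape(-1,3)-g; t=P@hx;m=(np.abs(P@hy)<.006)&(np.abs(P[:,2])<.05)&(t>-.06)&(t<.105)
for lo in range(-60,105,12):
    k=m&(t*1000>=lo)&(t*1000<lo+12)
    if k.sum()>5: print(lo,k.sum(),np.round(np.percentile(P[k,2],[5,50,95])*1000,1))
cv2.imwrite("pics/t5.png",np.hstack([cv2.resize(v[0],(400,300)) for v in (b,p)])[:,:,::-1])
```

```text
[ 0.46062591 -0.03675753  0.30761281] [-0.3108291   0.05891051  0.24423447  2.17197126  0.18860884  0.59350604
 -2.06660089] tz [ 0.32683718 -0.09659037 -0.94013178] [ 0.1585676  -0.26498664 -4.33153409] 29.911289513111115
-60 196 [-1.2  1.4  3. ]
-48 218 [2.  5.2 6.5]
-24 457 [ 8.   9.2 10.1]
-12 484 [ 8.6  9.6 10.6]
0 482 [ 9.1 10.1 11.2]
12 487 [ 9.6 10.7 14.8]
24 419 [ 6.  14.8 16.3]
36 420 [5.5 7.3 8.6]
48 410 [6.1 7.9 9.2]
60 409 [6.5 8.3 9.6]
72 398 [ 7.2  8.9 10.2]
84 234 [2.9 5.6 8.7]
96 10 [3.7 4.8 5.8]
```

View pics/t5.png

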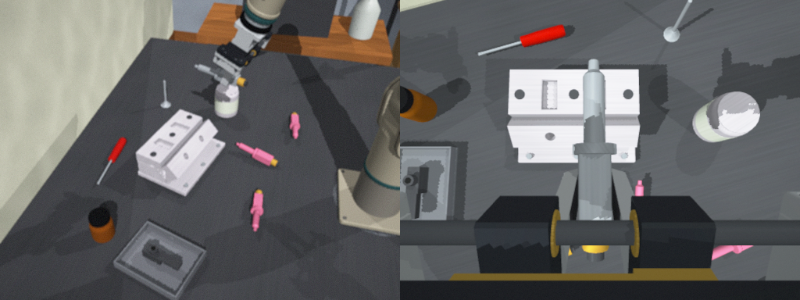

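The injector is level, about 2.4° nozzle-up, and held roughly 0.32 m up with nothing touching it. The clamp is in the tray. Settling, then handing in.

{"fn": "play_rows", "kwargs": {
  "targets": [-1,0,0,0,0,0,0,-1,0,0,0,0,0,0,-1,0,0,0,0,0,0,-1,0,0,0,0,0,0,-1,0,0,0,0,0,0,-1,0,0,0,0,0,0,-1,0,0,0,0,0,0,-1,0,0,0,0,0,0]
}}

```text
clock: 17.07
tool_pos: [0.4597, -0.0364, 0.3075]
orientation: [0.025, 0.975, -0.14, 0.172]
force: [0.4, 0.5, -3.8]
gripper_width: 0.0237
gripper_force: 29.9
```

Run:
```python
from rig import bot
s=bot.sense();print(abs(s["dq"]).max(),s["gripper_force"]);print(bot.finish_job())
```

```text
0.0016526182214726239 29.91141378879547
the job is handed in; nothing more can be done
None
```

The job is handed in at about 17 s of the 54 s allowed: the clamp lies released in the tray, and the gripper holds the injector still, about 2.4° off level and roughly 0.32 m above the bench; the judge returned no verdict.

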